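# Press the lid onto a tin with the ratchet hand lever

## Task

Close the tin in the blue lid press: push the press's brake-style lever down over its ratchet until it stops and clicks into the last notch, and let go of it so that it stays down by itself. Then press the red release button on the press and keep it down until the lever has sprung all the way up again, and let go. Do not press the green button, which belongs to the lamp.

Things in the scene. Friction and masses are not known exactly. Their poses are not given: they have to be found in the camera images.
- press: Blue lid press bolted to the table. Origin: underside of its base plate (x -130 to 75, y -83 to 153, 20 mm thick), under the centre of the fixed tin (75 mm wide, rim 100 mm high); z up. Lever in the plane x=0; its hinge axis runs along x at y=105, z=130 mm, between cheeks (x +-28, y 80 to 130, 140 mm high). Red button, 30 mm wide, on a grey pillar: x=-100, y=105, top z=115 mm, moves straight down.
- lever (a joint): Lever angle q, rad: 0 raised (start), 0.785 down at its stop; sprung up, 4 to 9 N to push. Ends in a black cross bar, 24 mm thick, 100 mm long along x, centre at x=0, y=105-215cos(0.78-q), z=130+215sin(0.78-q) mm in the press frame. A pawl stops it rising: notches at 0.25, 0.50 and 0.75, the last; let go in between and it rises to the notch below. To catch the last, push it to the stop.
- release (a joint): Travel of the red release button, m: 0 up, 0.008 fully down; sprung, about 5 N (to 7 N with the lever in a notch). From about 0.006 the lever is free and springs up within about a second; if the button is let up sooner the lever catches in a lower notch. It dips by itself as each notch passes.
- lid (a joint): The tin's steel lid, 78 mm wide, under the lever's white pad. Travel, m: 0 is 12 mm proud of the rim (it starts 9 to 12 mm proud), 0.012 is home on the rim. The lever's last notch leaves it at 0.0095 to 0.012; it stays where it is pushed.
- lamp (a joint): A bystander, not to be used: green lamp button, 30 mm wide, on a separate white switch box (100 x 80 x 50 mm) fixed to the table, to one side of the press. Travel, m: 0 up, 0.006 fully down.

How it is judged:
By the outcome, as a careful person would: the job done as asked, in the order asked, and still so for the second after the job is handed in, with the robot touching nothing.
It also fails if it takes over 42 s, if anything falls off the work surface, if the arm or the gripper's body presses on something with over 40 N, if the wrist force passes 120 N, or if a joint passes its speed limit or range.

## Robot

A 7-joint arm with a two-finger parallel gripper is mounted at the origin on the work surface. World frame = base frame: x ahead of the robot, y to its left, z up, the work surface at z = 0. Lengths are in m, angles in rad, forces in N, time in s.
With the tool pointing down it reaches from about 0.425 to 0.925 m from the base axis. Payload 6.8 kg.
Tool frame: the origin (TCP) lies midway between the tips of the shut fingers; the grasp point (between the pads) lies 19 mm behind it (bot.pinch_z is the distance from the TCP to the grasp point, in m); x points along the fingers, y is the direction in which the jaws open and shut, and the axes are right-handed (so a half turn about x gives the same grasp; the last joint's range is limited). The gripper opens to 85 mm and grips with 20 to 120 N. Pads are 22 mm wide; open, the fingers measure 114 mm over their backs; the gripper's body (76 mm by 85 mm) begins 54 mm behind the grasp point. The pads swing forward as they close: fully open they stand 13 mm farther back than shut.
Start: joints at [-1.335, 0.477, 0.022, 1.555, -0.011, 1.109, -0.083], TCP at [0.228, 0.636, 0.231] pointing down, gripper open.
Joint ranges: [-2.96, 2.96], [-0.34, 2.1], [-1.41, 1.46], [0.24, 2.44], [-1.37, 4.51], [0.17, 1.92], [-2.96, 2.96]. Speed limits (rad/s): [2.39, 2.39, 3.14, 3.14, 3.14, 3.14, 3.14].

## Interface

Orientations are given as a unit quaternion [w, x, y, z].
In Python, from station import bot gives the robot as it stands. The module is installed in compiled form; this text tells all that it offers.
- The arm moves only by the tool step_arm, never from a script. Its argument "plan" is a list of rows, each a list of 6 numbers: the shift along the tool's x, y, z in units of 40 mm (1.0 is 40 mm), then the turn, a rotation vector about the tool's x, y, z in units of 360 degrees (1.0 is 360 degrees). In form: [[dx, dy, dz, ax, ay, az], ...]. A call has 1 to 8 rows; each row shifts and turns the commanded pose from where the row before left it, along the tool's axes as they then stand; what a row does not reach is not made up. A row lasts 1/8 s, in which the tool goes at most 62.5 mm and 10.7 degrees, less where a joint would pass 70% of its speed; a pose out of reach is approached as far as the arm can. A call with a number of a shift or a turn outside -1 to 1 is refused whole. A call with a gripper value outside its range is refused whole. "fingers" is the closure, from -1 (fully open) to 1 (shut), set as the call begins (left out, the last holds). The fingers move at their own pace and stop on an object; "force" is the grip in N (left out, the last holds). Time passes only in rows, so rows that do not move let the fingers close. It gives the time, the measured TCP pose, the force and the opening at its end, in the units of the state.
- bot.get_obs(): the state, without advancing time (a new reading comes with each control period).
- bot.read_camera(name): name is "scene" or "side" or "wrist"; returns (picture, depth): 400x640x3 uint8, red, green, blue; 400x640 float32, m along the optical axis (not along the pixel's ray), 0 where there is no reading.
- bot.camera_model(name): a dict with "mtx" (3x3 intrinsics, pixels), "origin" and "rotation" of the camera in the world; the wrist camera has in their place "T_tool_cam" (4x4, takes a point from camera to tool coordinates, whose origin is the TCP and whose axes are the tool frame's). Camera axes: x right, y up, looking along -z (the intrinsics and any distortion apply to the point x, -y, -z); pixel columns grow to the right and rows downward; lengths in m; the calibration is good to about 2 mm. A picture is of the moment at which its call begins: read the wrist's pose just before it. camera_model takes no time and is no camera call.
- bot.hand_in(): hands the job in, once; it reports no verdict.
The state is a dict: "t": time; "q": joint angles; "joint_vel": joint speeds; "joint_torque": joint torques, N m; "eef_pos": TCP position; "tool_rot": TCP orientation; "contact_force": force on the tool from outside, world axes, zero at the start; "torque": the same for the moment, N m; "gripper_width": opening from 0.0 (shut) to 1.0 (fully open).
Only numpy, scipy, OpenCV 4.12 (cv2) and the standard library are available. Lean on these libraries where they do the work, as an engineer would, in place of code of your own. Each camera call takes 0.05 s, during which the arm holds its last target.

## Working session

There is one attempt and no reset: what is moved stays moved. The work goes in short steps, Python scripts to look and compute and a tool call to move; the robot and the scene stay as the last step left them, time stands still between calls to the robot, and variables do not carry over. Pictures are saved under pics/ and viewed, and the job is handed in when it is done.

Besides the shell and the picture viewer there is one more tool, called after "Call:" as name(argument=value, ...), one argument or row to a line, values as JSON. step_arm: Moves the arm, as the interface text tells. Shifts and turns lie within -1 to 1; 1 stands for 40 mm of shift or 360 degrees of turn. Its arguments: {"type":"object","properties":{"plan":{"type":"array"},"fingers":{"type":"number"},"force":{"type":"number"}},"required":["plan"]}

```bash
mkdir -p pics; python3 - <<'E'
from station import bot
import cv2,numpy as np
o=bot.get_obs()
for k,v in o.items(): print(k,np.round(v,3))
for n in("scene","side","wrist"):
    p,d=bot.read_camera(n); cv2.imwrite(f"pics/{n}0.png",p[:,:,::-1]); np.save(f"pics/{n}0.npy",d)
    print(n,bot.camera_model(n))
E
```

```text
t 0.0
q [-1.335  0.478  0.022  1.556 -0.012  1.109 -0.083]
joint_vel [ 0.001 -0.     0.     0.001  0.001  0.001  0.001]
joint_torque [-0.0000e+00 -5.9646e+01  1.6080e+00 -2.8119e+01  1.3000e-02  1.0000e-02
 -0.0000e+00]
eef_pos [0.227 0.635 0.23 ]
tool_rot [ 0.697  0.12   0.697 -0.122]
contact_force [-0.    -0.801 -0.279]
torque [-0.001 -0.034 -0.009]
gripper_width 0.994
scene {'mtx': array([[369.68885043,   0.        , 317.13822635],
       [  0.        , 369.68885043, 196.23969351],
       [  0.        ,   0.        ,   1.        ]]), 'origin': array([ 1.03427701, -0.24155599,  0.7686229 ]), 'rotation': array([0.8032508 , 0.29109867, 0.16950615, 0.49124066])}
side {'mtx': array([[391.21058697,   0.        , 318.42779141],
       [  0.        , 391.21058697, 204.0957378 ],
       [  0.        ,   0.        ,   1.        ]]), 'origin': array([ 0.01395932, -0.59494208,  0.6876131 ]), 'rotation': array([ 0.8275134 ,  0.42777086, -0.15876245, -0.32715156])}
wrist {'mtx': array([[311.15570838,   0.        , 323.40250475],
       [  0.        , 311.15570838, 202.37232025],
       [  0.        ,   0.        ,   1.        ]]), 'T_tool_cam': array([[-5.65749411e-04,  2.71304365e-01, -9.62493440e-01,
        -1.42488313e-01],
       [ 9.99999735e-01,  5.94569196e-04, -4.20200312e-04,
         3.06805752e-04],
       [ 4.58266772e-04, -9.62493422e-01, -2.71304629e-01,
        -6.91994540e-02],
       [ 0.00000000e+00,  0.00000000e+00,  0.00000000e+00,
         1.00000000e+00]])}
```

View pics/scene0.png

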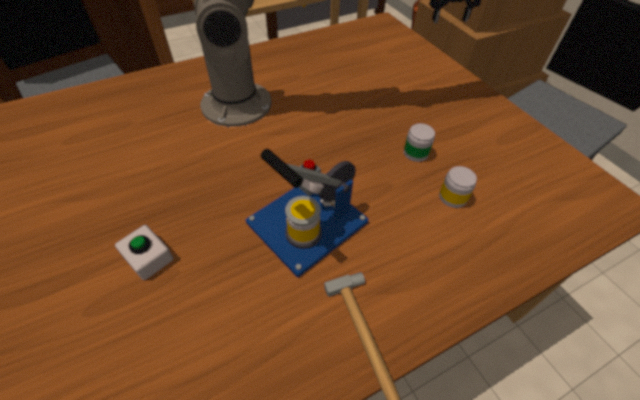

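View pics/side0.png

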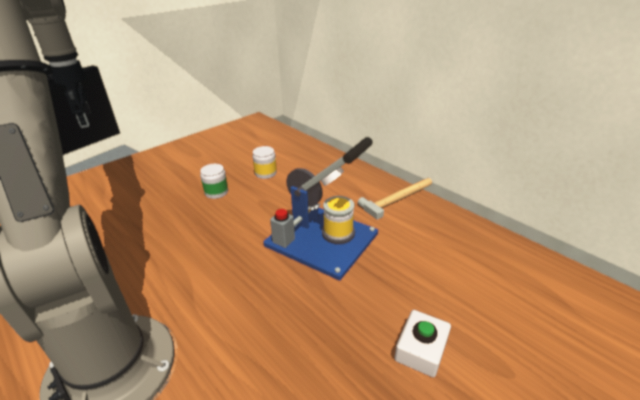

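View pics/wrist0.png

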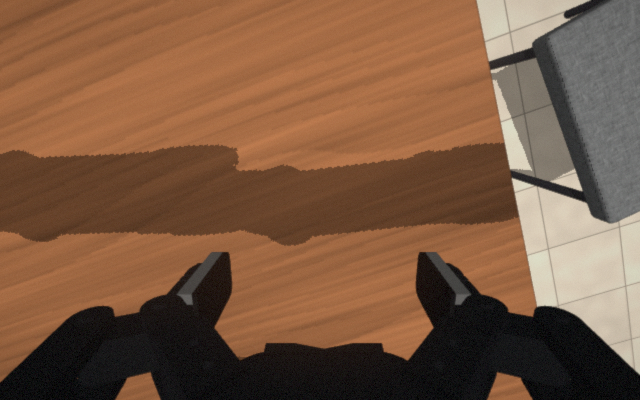

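```bash
cat > h.py <<'E'
import numpy as np,cv2
from scipy.spatial.transform import Rotation as R
def quat(q): return R.from_quat([q[1],q[2],q[3],q[0]])
def rays(cm,uv):
    K=cm['mtx']; uv=np.atleast_2d(uv).astype(float)
    return np.c_[(uv[:,0]-K[0,2])/K[0,0],-(uv[:,1]-K[1,2])/K[1,1],-np.ones(len(uv))]
def toworld(cm,uv,d): return quat(cm['rotation']).apply(rays(cm,uv)*np.asarray(d).reshape(-1,1))+cm['origin']
def onplane(cm,uv,z):
    r=quat(cm['rotation']).apply(rays(cm,uv)); return cm['origin']+r*((z-cm['origin'][2])/r[:,2])[:,None]
E
cat > m.py <<'E'
from station import bot
from h import *
for n in("scene","side"):
    im=cv2.imread(f"pics/{n}0.png"); d=np.load(f"pics/{n}0.npy"); cm=bot.camera_model(n)
    hsv=cv2.cvtColor(im,cv2.COLOR_BGR2HSV)
    for name,lo,hi in(("blue",(100,150,40),(125,255,255)),("red",(0,200,90),(4,255,255)),("red2",(174,200,90),(180,255,255)),("green",(45,120,50),(85,255,255)),("yellow",(20,150,100),(32,255,255)),("black",(0,0,0),(180,255,45))):
        m=cv2.inRange(hsv,lo,hi); k,l,s,c=cv2.connectedComponentsWithStats(m)
        for i in range(1,k):
            if s[i,4]<40: continue
            v,u=np.where(l==i); p=toworld(cm,np.c_[u,v],d[v,u])[d[v,u]>0]
            if len(p)==0: continue
            print(n,name,s[i],c[i].round(1),"med",np.median(p,0).round(3),"lo",np.percentile(p,2,0).round(3),"hi",np.percentile(p,98,0).round(3))
            if name=="blue" and s[i,4]>500:
                q=p[abs(p[:,2]-.02)<.006]; 
                r=cv2.minAreaRect((q[:,:2]*1000).astype(np.float32)); print("rect",r,cv2.boxPoints(r))
                hull=cv2.convexHull(np.c_[u,v].astype(np.int32)); a=cv2.approxPolyDP(hull,6,True)[:,0]
                print(a.tolist(),onplane(cm,a,.02).round(3).tolist())
E
python3 m.py
```

```text
scene blue [ 247  187  120   88 3732] [306.6 229.1] med [ 0.587 -0.039  0.021] lo [ 0.459 -0.126  0.018] hi [0.662 0.106 0.116]
rect ((550.114013671875, -8.15911865234375), (201.7540740966797, 229.99618530273438), 14.179498672485352) [[ 424.1404    78.62445]
 [ 480.48038 -144.36446]
 [ 676.08765  -94.94269]
 [ 619.7477   128.04622]]
[[366, 219], [299, 274], [247, 221], [295, 187], [349, 190]] [[0.614, 0.125, 0.02], [0.675, -0.089, 0.02], [0.486, -0.141, 0.02], [0.439, 0.012, 0.02], [0.513, 0.136, 0.02]]
scene red [304 160  11   9  68] [308.7 163.8] med [0.462 0.041 0.116] lo [0.449 0.03  0.113] hi [0.474 0.053 0.119]
scene green [405 143  25  15 200] [416. 151.] med [0.488 0.368 0.038] lo [0.452 0.358 0.022] hi [0.503 0.402 0.054]
scene green [131 236  14  13 122] [137.5 242. ] med [ 0.469 -0.382  0.072] lo [ 0.457 -0.396  0.067] hi [ 0.48  -0.369  0.075]
scene yellow [441 184  28  20 265] [451.9 195.7] med [0.665 0.35  0.039] lo [0.625 0.344 0.02 ] hi [0.684 0.377 0.057]
scene yellow [291 200  25  19 381] [302.5 209. ] med [ 0.582 -0.034  0.118] lo [ 0.557 -0.058  0.115] hi [ 0.606 
[... 2922 characters left out ...]
227.6] med [ 0.556 -0.062  0.064] lo [ 0.544 -0.075  0.043] hi [ 0.592 -0.019  0.085]
side black [ 45  52  32   9 140] [62.3 57. ] med [0.226 0.599 0.423] lo [0.194 0.592 0.417] hi [0.257 0.618 0.428]
side black [   0   61  118   93 4665] [ 74.1 102. ] med [0.302 1.515 0.045] lo [ 0.069  0.06  -0.192] hi [0.511 1.555 0.544]
side black [ 86 216  23  58 385] [ 97.3 246. ] med [ 0.064 -0.034  0.295] lo [ 0.055 -0.064  0.243] hi [0.072 0.001 0.332]
side black [117 341  26  36  74] [133.7 357.9] med [ 0.042 -0.062  0.056] lo [ 0.007 -0.074  0.051] hi [ 0.063 -0.037  0.059]
side black [ 52 376  18  24  92] [ 62.  392.2] med [-0.073 -0.025  0.037] lo [-0.092 -0.037  0.027] hi [-0.071  0.006  0.051]
```

```bash
python3 - <<'E'
import cv2
a=cv2.imread("pics/scene0.png")[130:290,220:400]; b=cv2.imread("pics/side0.png")[120:290,240:400]
cv2.imwrite("pics/c1.png",cv2.resize(a,None,fx=3.6,fy=3.6,interpolation=2)); cv2.imwrite("pics/c2.png",cv2.resize(b,None,fx=3.5,fy=3.5,interpolation=2))
E
```

```text
(no output)
```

View pics/c1.png

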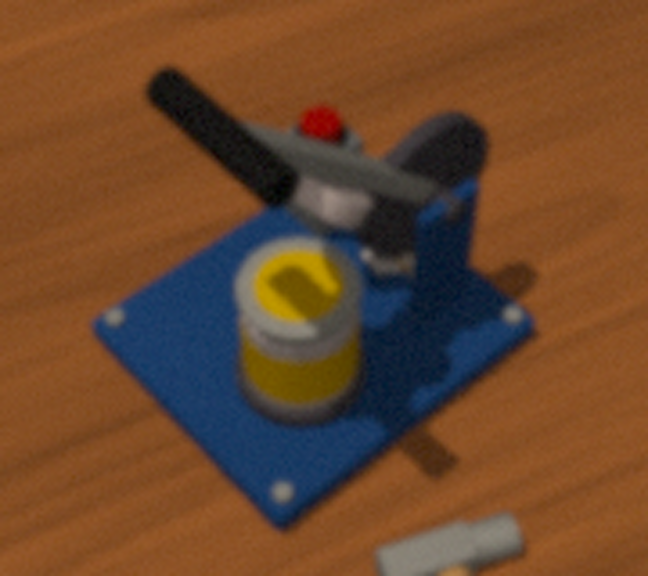

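View pics/c2.png

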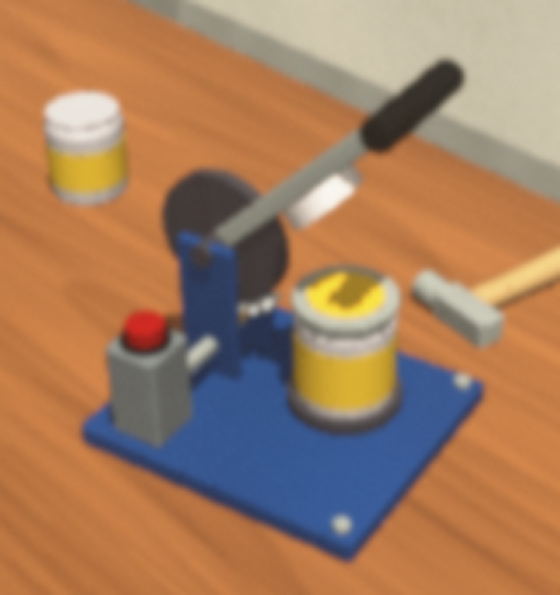

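```bash
cat >> h.py <<'E'
O=np.array([.582,-.036,0]); YAW=np.radians(15)
RP=R.from_euler('z',YAW)
def P(x,y,z): return O+RP.apply(np.array([x,y,z])/1000.)
def to_tool(o,target):  # mm/40 in tool axes
    return quat(o['tool_rot']).inv().apply(np.asarray(target)-o['eef_pos'])/.04
E
python3 - <<'E'
from station import bot
from h import *
o=bot.get_obs(); M=quat(o['tool_rot']).as_matrix(); print(M.round(3)); print("tool in press", (RP.inv()*quat(o['tool_rot'])).as_matrix().round(3))
for q in np.linspace(0,.785,9):
    t=P(0,105-215*np.cos(.78-q),130+215*np.sin(.78-q)+12); print(round(q,2),t.round(3))
print(P(-100,105,115),P(-100,0,0),P(0,0,100))
E
```

```text
[[-0.     0.337  0.941]
 [-0.001  0.941 -0.337]
 [-1.    -0.001  0.   ]]
tool in press [[-0.001  0.569  0.822]
 [-0.001  0.822 -0.569]
 [-1.    -0.001  0.   ]]
0.0 [ 0.594 -0.082  0.293]
0.1 [ 0.598 -0.096  0.278]
0.2 [ 0.601 -0.108  0.26 ]
0.29 [ 0.604 -0.118  0.242]
0.39 [ 0.606 -0.127  0.223]
0.49 [ 0.608 -0.134  0.203]
0.59 [ 0.609 -0.138  0.183]
0.69 [ 0.61  -0.141  0.162]
0.78 [ 0.61  -0.142  0.141]
[0.45823142 0.03954031 0.115     ] [ 0.48540742 -0.0618819   0.        ] [ 0.582 -0.036  0.1  ]
```

Call:
step_arm(
  plan=[
    [-0.9,0,0,-0.0241,0,0],
    [-0.9,0,0,-0.0241,0,0],
    [-0.9,0,0,-0.0241,0,0],
    [-0.9,0,0,-0.0241,0,0],
  ],
  fingers=1,
  force=60,
)

```text
t: 0.65
eef_pos: [0.2275, 0.6352, 0.3761]
tool_rot: [0.701, -0.094, 0.701, 0.094]
contact_force: [-0.6, 0.7, -0.2]
gripper_width: 0.146
```

```bash
cat > s.py <<'E'
from station import bot
from h import *
import sys
o=bot.get_obs(); print("t",o['t'],o['eef_pos'].round(4) if hasattr(o['eef_pos'],'round') else o['eef_pos'],"F",np.round(o['contact_force'],1),"w",o['gripper_width'])
print((RP.inv()*quat(o['tool_rot'])).as_matrix().round(3).tolist())
print("press mm",(RP.inv().apply(o['eef_pos']-O)*1000).round(1))
if len(sys.argv)>1: print("units",to_tool(o,P(*map(float,sys.argv[1:4]))).round(3))
E
python3 s.py 0 -48 330
```

```text
t 0.65 [0.2275 0.6352 0.3761] F [-0.6  0.7 -0.2] w 0.1464801088543027
[[-0.0, -0.005, 1.0], [-0.001, 1.0, 0.005], [-1.0, -0.001, -0.0]]
press mm [-168.7  740.1  376.1]
units [  1.164 -19.723   4.119]
```

Call:
step_arm(
  plan=[
    [0,-0.9,0.19,0,0,0],
    [0,-1,0.21,0,0,0],
    [0,-1,0.21,0,0,0],
    [0,-1,0.21,0,0,0],
    [0,-1,0.21,0,0,0],
    [0,-1,0.21,0,0,0],
    [0,-1,0.21,0,0,0],
    [0,-1,0.21,0,0,0],
  ],
)

```text
t: 1.65
eef_pos: [0.3738, 0.346, 0.3751]
tool_rot: [0.701, -0.092, 0.701, 0.092]
contact_force: [0.6, -0.4, -0.2]
gripper_width: -0.003
```

Call:
step_arm(
  plan=[
    [0,-1,0.21,0,0,0],
    [0,-1,0.21,0,0,0],
    [0,-1,0.21,0,0,0],
    [0,-1,0.21,0,0,0],
    [0,-1,0.21,0,0,0],
    [0,-1,0.21,0,0,0],
    [0,-1,0.21,0,0,0],
    [0,-1,0.21,0,0,0],
  ],
)

```text
t: 2.65
eef_pos: [0.5215, 0.0545, 0.3752]
tool_rot: [0.701, -0.092, 0.701, 0.092]
contact_force: [0.2, -0.5, -0.0]
gripper_width: 0.007
```

```bash
python3 s.py 0 -48 330
```

```text
t 2.65 [0.5215 0.0545 0.3752] F [ 0.2 -0.5 -0. ] w 0.006501238646029869
[[-0.0, -0.0, 1.0], [0.0, 1.0, 0.0], [-1.0, 0.0, -0.0]]
press mm [-35.  103.1 375.2]
units [ 1.128 -3.778  0.875]
```

Call:
step_arm(
  plan=[
    [0,-1,0.22,0,0,0],
    [0,-1,0.22,0,0,0],
    [0,-1,0.22,0,0,0],
    [0.3,-0.8,0.22,0,0,0],
    [0.5,0,0,0,0,0],
    [0.3,0,0,0,0,0],
    [0,0,0,0,0,0],
  ],
)

```text
t: 3.52
eef_pos: [0.5939, -0.0812, 0.3304]
tool_rot: [0.7, -0.092, 0.702, 0.093]
contact_force: [-0.4, -0.6, 0.6]
gripper_width: 0.004
```

```bash
python3 s.py 0 -48 293; python3 - <<'E'
from station import bot
import cv2,numpy as np
ims=[bot.read_camera(n)[0][:,:,::-1] for n in("scene","side","wrist")]
a=cv2.resize(ims[0][100:300,200:420],None,fx=1.8,fy=1.8); b=cv2.resize(ims[1][60:260,220:440],None,fx=1.8,fy=1.8)
cv2.imwrite("pics/above.png",np.hstack([a,b])); cv2.imwrite("pics/abovew.png",ims[2])
E
```

```text
t 3.525 [ 0.5939 -0.0812  0.3304] F [-0.4 -0.6  0.6] w 0.004254221498077543
[[-0.002, -0.001, 1.0], [0.001, 1.0, 0.001], [-1.0, 0.001, -0.002]]
press mm [-2.000e-01 -4.670e+01  3.304e+02]
units [ 0.934 -0.032  0.006]
```

View pics/above.png

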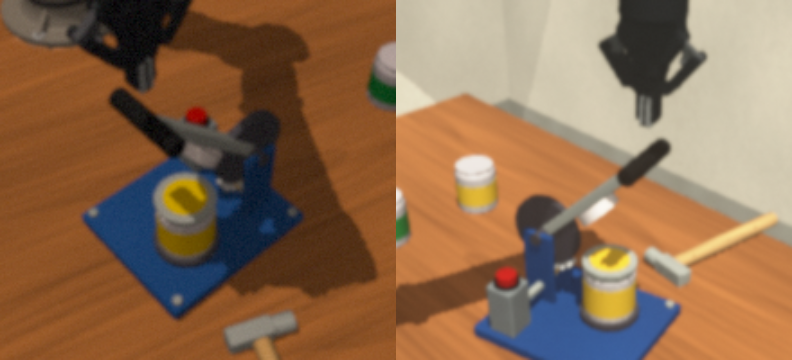

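View pics/abovew.png

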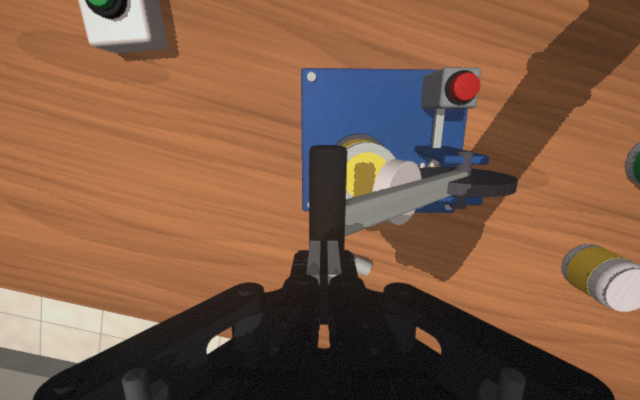

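```bash
python3 - <<'E'
from station import bot
from h import *
o=bot.get_obs(); cm=bot.camera_model("wrist"); T=cm['T_tool_cam'];K=cm['mtx']
for n,p in dict(barL=(-50,-48,281),bar0=(0,-48,293),barin=(-50,-36,281),barout=(-50,-60,281),btn=(-100,105,115),c1=(-130,-83,20),c2=(-130,153,20)).items():
    t=quat(o['tool_rot']).inv().apply(P(*p)-o['eef_pos']); c=T[:3,:3].T@(t-T[:3,3]); x=c/-c[2]
    print(n,(K[0,0]*x[0]+K[0,2]).round(1),(K[1,1]*-x[1]+K[1,2]).round(1))
E
```

```text
barL 321.3 145.3
bar0 321.3 228.6
barin 340.8 145.3
barout 301.7 145.3
btn 463.3 83.9
c1 296.5 66.8
c2 471.2 66.9
```

```bash
sed -i 's/^def P/O=O+RP.apply([0,.003,0])\ndef P/' h.py; python3 - <<'E'
import numpy as np
q=np.linspace(0,.785,13);y=105-215*np.cos(.78-q);z=130+215*np.sin(.78-q)
print(np.c_[q[1:],-np.diff(z)/40,np.diff(y)/40].round(3))
E
```

```text
[[ 0.065  0.258 -0.239]
 [ 0.131  0.273 -0.222]
 [ 0.196  0.287 -0.203]
 [ 0.262  0.3   -0.184]
 [ 0.327  0.311 -0.164]
 [ 0.392  0.321 -0.143]
 [ 0.458  0.33  -0.122]
 [ 0.523  0.337 -0.1  ]
 [ 0.589  0.343 -0.078]
 [ 0.654  0.347 -0.056]
 [ 0.72   0.35  -0.033]
 [ 0.785  0.351 -0.01 ]]
```

Call:
step_arm(
  plan=[
    [0.4,0.05,0,0,0,0],
    [0.35,0,0,0,0,0],
    [0.2,0,0,0,0,0],
    [0,0,0,0,0,0],
  ],
)

```text
t: 4.18
eef_pos: [0.5937, -0.0802, 0.2928]
tool_rot: [0.701, -0.092, 0.701, 0.092]
contact_force: [-0.6, 0.9, 1.6]
gripper_width: 0.0
```

Call:
step_arm(
  plan=[
    [0.26,-0.24,0,0,0,0],
    [0.27,-0.22,0,0,0,0],
    [0.29,-0.2,0,0,0,0],
    [0.3,-0.18,0,0,0,0],
  ],
)

```text
t: 4.68
eef_pos: [0.6035, -0.1144, 0.2482]
tool_rot: [0.702, -0.092, 0.701, 0.091]
contact_force: [1.4, -4.4, 5.0]
gripper_width: 0.001
```

```bash
python3 s.py; python3 - <<'E'
from station import bot
import cv2,numpy as np
ims=[bot.read_camera(n)[0][:,:,::-1] for n in("scene","side")]
a=cv2.resize(ims[0][100:300,200:420],None,fx=1.8,fy=1.8); b=cv2.resize(ims[1][60:260,220:440],None,fx=1.8,fy=1.8)
cv2.imwrite("pics/p1.png",np.hstack([a,b]))
E
```

```text
t 4.675 [ 0.6035 -0.1144  0.2482] F [ 1.4 -4.4  5. ] w 0.0011832879396103352
[[0.001, 0.001, 1.0], [-0.002, 1.0, -0.001], [-1.0, -0.002, 0.001]]
press mm [  0.5 -84.3 248.2]
```

View pics/p1.png

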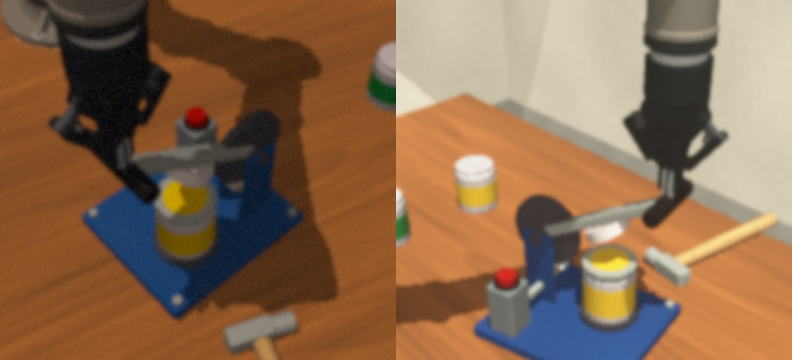

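Call:
step_arm(
  plan=[
    [0.31,-0.12,0,0,0,0],
    [0.32,-0.12,0,0,0,0],
    [0.33,-0.1,0,0,0,0],
    [0.34,-0.08,0,0,0,0],
  ],
)

```text
t: 5.28
eef_pos: [0.6071, -0.1286, 0.1957]
tool_rot: [0.701, -0.092, 0.701, 0.092]
contact_force: [0.4, -2.2, 3.2]
gripper_width: 0.003
```

Call:
step_arm(
  plan=[
    [0.34,-0.07,0,0,0,0],
    [0.34,-0.05,0,0,0,0],
    [0.3,-0.03,0,0,0,0],
  ],
)

```text
t: 5.65
eef_pos: [0.6087, -0.1346, 0.1564]
tool_rot: [0.701, -0.092, 0.701, 0.092]
contact_force: [1.3, -3.4, 4.6]
gripper_width: 0.002
```

```bash
python3 s.py
```

```text
t 5.65 [ 0.6087 -0.1346  0.1564] F [ 1.3 -3.4  4.6] w 0.001505346238278418
[[-0.0, -0.0, 1.0], [0.0, 1.0, 0.0], [-1.0, 0.0, -0.0]]
press mm [   0.3 -105.1  156.4]
```

Down to the stop slowly (expected z ≈ 141 mm).

Call:
step_arm(
  plan=[
    [0.15,-0.02,0,0,0,0],
    [0.12,0,0,0,0,0],
    [0.1,0,0,0,0,0],
    [0,0,0,0,0,0],
  ],
)

```text
t: 6.15
eef_pos: [0.6087, -0.1351, 0.1423]
tool_rot: [0.701, -0.092, 0.701, 0.092]
contact_force: [0.1, -2.1, 2.7]
gripper_width: 0.002
```

Call:
step_arm(
  plan=[
    [0.04,0,0,0,0,0],
    [0.04,0,0,0,0,0],
    [0,0,0,0,0,0],
  ],
)

```text
t: 6.52
eef_pos: [0.6089, -0.1352, 0.1414]
tool_rot: [0.701, -0.092, 0.701, 0.093]
contact_force: [-6.3, -0.3, 18.3]
gripper_width: -0.0
```

Call:
step_arm(
  plan=[
    [0.04,0,0,0,0,0],
    [0,0,0,0,0,0],
    [0,0,0,0,0,0],
  ],
)

```text
t: 6.9
eef_pos: [0.609, -0.1353, 0.141]
tool_rot: [0.702, -0.092, 0.701, 0.093]
contact_force: [-9.0, 0.5, 27.0]
gripper_width: 0.006
```

Hard stop confirmed. Lift off and look.

Call:
step_arm(
  plan=[
    [-0.3,0,0,0,0,0],
    [-0.6,0,0,0,0,0],
    [-0.9,0,0,0,0,0],
    [-0.9,0,0,0,0,0],
    [0,0,0,0,0,0],
  ],
)

```text
t: 7.52
eef_pos: [0.6103, -0.1345, 0.2483]
tool_rot: [0.703, -0.093, 0.699, 0.093]
contact_force: [0.2, -0.8, -0.2]
gripper_width: 0.0
```

```bash
python3 s.py -100 105 180; python3 - <<'E'
from station import bot
import cv2,numpy as np
ims=[bot.read_camera(n)[0][:,:,::-1] for n in("scene","side","wrist")]
a=cv2.resize(ims[0][100:300,200:420],None,fx=1.8,fy=1.8); b=cv2.resize(ims[1][60:260,220:440],None,fx=1.8,fy=1.8)
cv2.imwrite("pics/p2.png",np.hstack([a,b])); cv2.imwrite("pics/p2w.png",ims[2])
E
```

```text
t 7.525 [ 0.6103 -0.1345  0.2483] F [ 0.2 -0.8 -0.2] w 0.00020533219253274194
[[0.005, -0.001, 1.0], [-0.0, 1.0, 0.001], [-1.0, -0.0, 0.005]]
press mm [   1.9 -105.5  248.3]
units [ 1.694  5.265 -2.549]
```

View pics/p2.png

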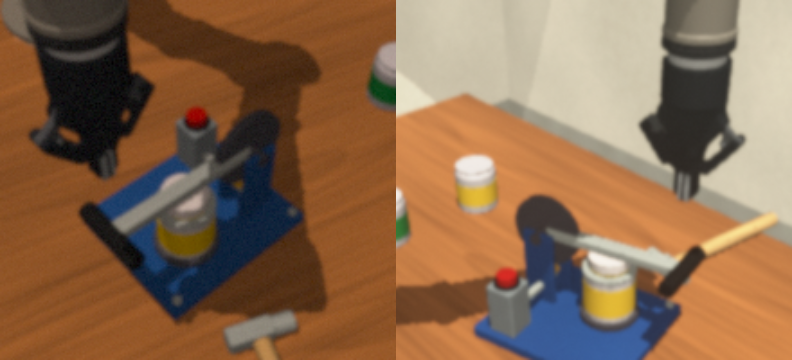

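View pics/p2w.png

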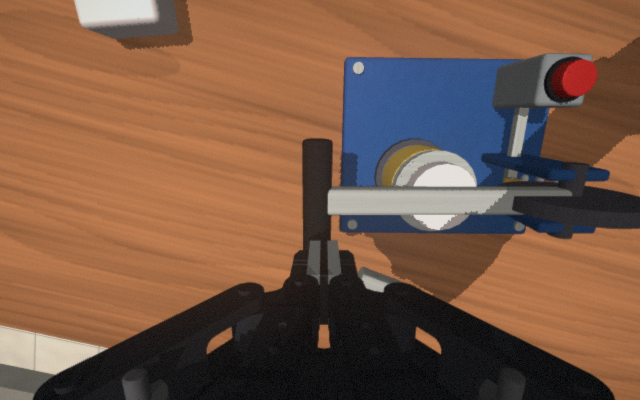

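```bash
python3 - <<'E'
from station import bot
from h import *
o=bot.get_obs(); T=bot.camera_model("wrist")['T_tool_cam']; cm=bot.camera_model("wrist")
Rw=quat(o['tool_rot'])
p,d=bot.read_camera("wrist"); hsv=cv2.cvtColor(p,cv2.COLOR_RGB2HSV)
m=cv2.inRange(hsv,(0,190,150),(6,255,255))|cv2.inRange(hsv,(172,190,150),(180,255,255))
v,u=np.where(m>0); 
def w(u,v,d):
    c=rays(cm,np.c_[u,v])*d.reshape(-1,1); return Rw.apply(c@T[:3,:3].T+T[:3,3])+o['eef_pos']
pp=w(u,v,d[v,u]); pr=RP.inv().apply(pp-O)*1000
k=pr[:,2]>pr[:,2].max()-5
print(u.mean(),v.mean(),len(u)); print("btn press mm",np.percentile(pr,[2,50,98],axis=0).round(1),"top",pr[k].mean(0))
vv,uu=np.mgrid[145:235,306:328]; q=RP.inv().apply(w(uu.ravel(),vv.ravel(),d[vv,uu].ravel())-O)*1000; print("bar",np.percentile(q,[5,50,95],axis=0).round(1))
E
```

```text
579.6019108280254 77.83864118895966 942
btn press mm [[-110.3   93.8  113.3]
 [ -98.3  105.7  114.8]
 [ -85.9  118.3  116.3]] top [ -68.82394113 -104.30728869  387.05591772]
bar [[ -44.3 -117.2  146.9]
 [ -13.  -109.   149.6]
 [  21.1 -101.7  151.2]]
```

Call:
step_arm(
  plan=[
    [0,0.8,-0.4,0,0,0],
    [0,0.9,-0.42,0,0,0],
    [0,0.9,-0.42,0,0,0],
    [0,0.9,-0.42,0,0,0],
    [0,0.9,-0.42,0,0,0],
    [0,0.87,-0.42,0,0,0],
    [0,0,0,0,0,0],
  ],
)

```text
t: 8.6
eef_pos: [0.4554, 0.0447, 0.2446]
tool_rot: [0.7, -0.094, 0.702, 0.094]
contact_force: [-0.2, -0.3, 0.8]
gripper_width: -0.003
```

Call:
step_arm(
  plan=[
    [0.8,0,0,0,0,0],
    [0.9,0,0,0,0,0],
    [0.7,0,0,0,0,0],
    [0.4,0,0,0,0,0],
    [0,0,0,0,0,0],
  ],
)

```text
t: 9.22
eef_pos: [0.4568, 0.0414, 0.1322]
tool_rot: [0.7, -0.092, 0.702, 0.092]
contact_force: [-0.7, -0.7, 0.4]
gripper_width: 0.002
```

```bash
python3 s.py -99 105 115; python3 - <<'E'
from station import bot
import cv2,numpy as np
ims=[bot.read_camera(n)[0][:,:,::-1] for n in("scene","side","wrist")]
a=cv2.resize(ims[0][100:300,200:420],None,fx=1.8,fy=1.8); b=cv2.resize(ims[1][60:260,220:440],None,fx=1.8,fy=1.8)
cv2.imwrite("pics/p3.png",np.hstack([a,b])); cv2.imwrite("pics/p3w.png",ims[2])
E
```

```text
t 9.225 [0.4568 0.0414 0.1322] F [-0.7 -0.7  0.4] w 0.0024736493044295108
[[-0.004, 0.001, 1.0], [-0.001, 1.0, -0.001], [-1.0, -0.001, -0.004]]
press mm [-100.9  104.2  132.2]
units [0.429 0.021 0.049]
```

View pics/p3.png

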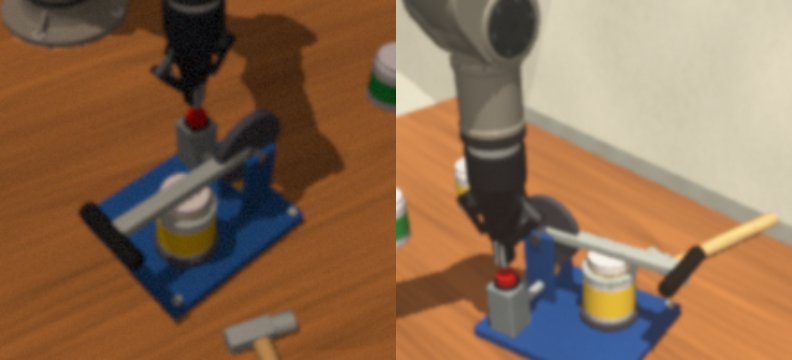

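View pics/p3w.png

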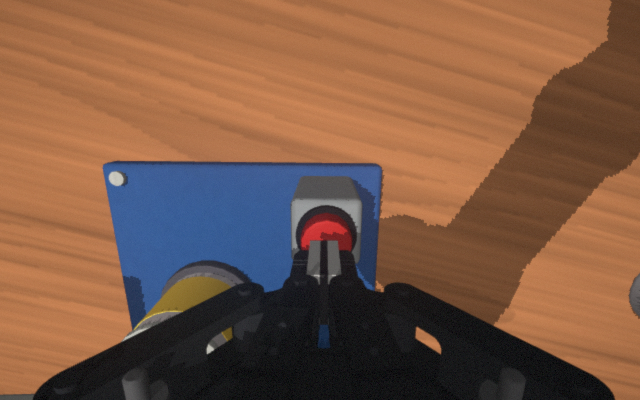

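Call:
step_arm(
  plan=[
    [0.3,0,0,0,0,0],
    [0.14,0,0,0,0,0],
    [0.12,0,0,0,0,0],
    [0.1,0,0,0,0,0],
    [0,0,0,0,0,0],
  ],
)

```text
t: 10.0
eef_pos: [0.4576, 0.0425, 0.1073]
tool_rot: [0.701, -0.092, 0.701, 0.092]
contact_force: [-1.0, -0.5, 3.8]
gripper_width: 0.002
```

Call:
step_arm(
  plan=[
    [0.04,0,0,0,0,0],
    [0.03,0,0,0,0,0],
    [0,0,0,0,0,0],
    [0,0,0,0,0,0],
    [0,0,0,0,0,0],
    [0,0,0,0,0,0],
  ],
)

```text
t: 10.75
eef_pos: [0.458, 0.0425, 0.1067]
tool_rot: [0.701, -0.092, 0.701, 0.093]
contact_force: [-10.1, -1.5, 34.5]
gripper_width: 0.001
```

```bash
python3 - <<'E'
from station import bot
import cv2,numpy as np
ims=[bot.read_camera(n)[0][:,:,::-1] for n in("scene","side","wrist")]
a=cv2.resize(ims[0][100:300,200:420],None,fx=1.8,fy=1.8); b=cv2.resize(ims[1][60:260,220:440],None,fx=1.8,fy=1.8)
cv2.imwrite("pics/p4.png",np.hstack([a,b]))
E
```

```text
(no output)
```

View pics/p4.png

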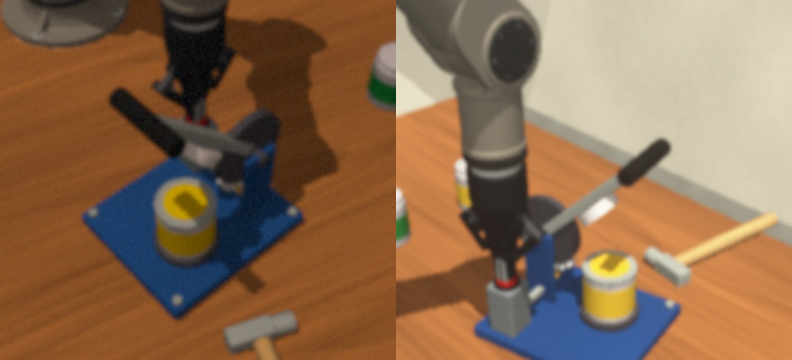

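Call:
step_arm(
  plan=[
    [-0.03,0,0,0,0,0],
    [0,0,0,0,0,0],
    [0,0,0,0,0,0],
    [0,0,0,0,0,0],
    [0,0,0,0,0,0],
    [0,0,0,0,0,0],
  ],
)

```text
t: 11.65
eef_pos: [0.4578, 0.0425, 0.1069]
tool_rot: [0.701, -0.092, 0.701, 0.093]
contact_force: [-6.1, -0.8, 20.5]
gripper_width: 0.0
```

Call:
step_arm(
  plan=[
    [-0.3,0,0,0,0,0],
    [-0.6,0,0,0,0,0],
    [-0.9,0,0,0,0,0],
    [-0.9,0,0,0,0,0],
    [0,0,0,0,0,0],
    [0,0,0,0,0,0],
  ],
)

```text
t: 12.4
eef_pos: [0.4573, 0.0425, 0.2132]
tool_rot: [0.701, -0.092, 0.701, 0.092]
contact_force: [-0.5, -0.8, -1.1]
gripper_width: 0.001
```

```bash
python3 s.py; python3 - <<'E'
from station import bot
from h import *
ims=[]
for n in("scene","side"):
    p,d=bot.read_camera(n); ims.append(p[:,:,::-1]); cm=bot.camera_model(n); hsv=cv2.cvtColor(p,cv2.COLOR_RGB2HSV)
    for nm,lo,hi in(("red",(0,200,90),(4,255,255)),("green",(45,120,50),(85,255,255)),("yellow",(20,150,100),(32,255,255)),("black",(0,0,0),(180,255,45))):
        k,l,s,c=cv2.connectedComponentsWithStats(cv2.inRange(hsv,lo,hi))
        for i in range(1,k):
            if s[i,4]<40: continue
            v,u=np.where(l==i); q=RP.inv().apply(toworld(cm,np.c_[u,v],d[v,u])-O)*1000; 
            md=np.median(q,0)
            if abs(md[:2]).max()<450 : print(n,nm,s[i,4],md.round(1),np.percentile(q,98,0).round(1))
a=cv2.resize(ims[0][100:300,200:420],None,fx=1.8,fy=1.8); b=cv2.resize(ims[1][60:260,220:440],None,fx=1.8,fy=1.8)
cv2.imwrite("pics/p5.png",np.hstack([a,b]))
E
```

```text
t 12.4 [0.4573 0.0425 0.2132] F [-0.5 -0.8 -1.1] w 0.0009864925282602344
[[-0.0, -0.0, 1.0], [0.0, 1.0, 0.0], [-1.0, 0.0, -0.0]]
press mm [-100.1  105.1  213.2]
scene red 67 [-96.2 102.6 115.9] [-84.3 113.8 118.2]
scene green 203 [ 14.9 413.   38.2] [ 36.  440.1  54.5]
scene green 126 [-197.8 -308.8   72.7] [-187.2 -294.9   75.1]
scene yellow 280 [181.3 350.5  38.4] [207.2 371.6  56.1]
scene yellow 384 [  0.5  -0.  107.4] [ 24.8  24.9 109.7]
scene yellow 260 [ 24.  -30.   67.6] [38.1 -6.9 88.7]
scene black 53 [-64.9  67.  516.6] [-61.   89.9 523.4]
scene black 71 [-66.4 126.2 462.3] [-63.7 137.4 478.5]
scene black 2049 [-86.3  87.3 347.3] [-61.2 150.  413.4]
scene black 522 [ 11.4 -53.1 291.8] [ 50.8 -42.2 295. ]
scene black 291 [  8.4 120.6 157.6] [ 10.  151.5 184.1]
scene black 219 [  7.9  70.2 124.3] [ 17.7  93.3 158.3]
scene black 42 [ 32.4 105.9 126.8] [ 34.8 124.6 139.2]
scene black 65 [40.5  6.8 31.9] [45.2 35.2 35. ]
scene black 119 [-187.3 -305.6   62.9] [-179.7 -289.1   67. ]
side red 89 [-101.7   99.9  112.1] [-86.8 114.5 114.9]
side green 184 [-26.4 413.4  35.4] [  9.4 448.4  49.4]
side green 185 [-207.1 -311.5   70.4] [-193.5 -297.1   72.7]
side yellow 146 [138.1 361.9  35.3] [154.7 395.2  69.3]
side yellow 194 [  2.4  -2.5 104.6] [ 25.2  21.1 106.7]
side yellow 372 [-30.6 -21.5  63.9] [ 1.3 21.6 84.2]
side black 662 [-111.7   90.3  300.6] [-96.8 138.7 342.6]
```

View pics/p5.png

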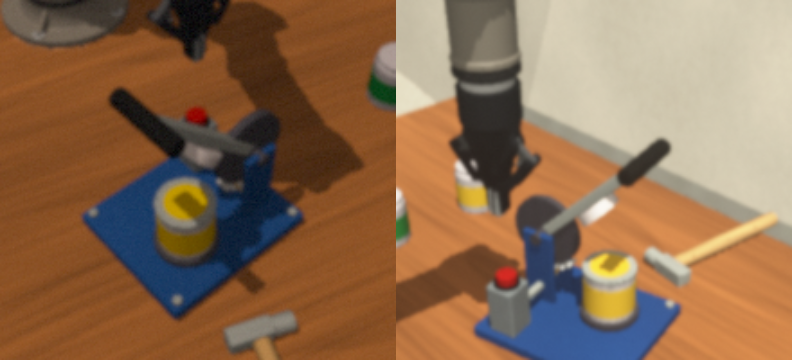

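```bash
python3 -c "
from station import bot
print(bot.hand_in())"
```

```text
the job is handed in; nothing more can be done
None
```

The tin is closed and the lever has been released. I handed the job in at about 12.5 s of the 42 s allowed, with the robot clear of everything.

- **Lever down:** I pushed the cross bar down its arc with the shut fingers. It met a hard stop at a TCP height of 0.141 m, with 27 N on the tool. After I lifted off, the bar stayed down by itself. Its top measured about 150 mm in the press frame, and the last notch should leave it at about 148 mm.
- **Release:** I pressed the red button to its bottom, peaking at 34.5 N through the fingertips. I held it until the pictures showed the lever fully up, kept it down another 0.75 s or so, then let go.
- **Last checks:**
  - The bar top was back at 292 mm, its starting height.
  - The red button was back up at 112 to 116 mm.
  - The lid sat about 10.6 mm lower than at the start.
  - The arm never went near the green button, and its measured height had not changed.
- **Disagreements:** The two fixed cameras differed by about 3 mm in height. The wrist view put the press about 3 mm away from my first estimate along its y axis, so I corrected for that before pushing. No check failed.

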